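Run-true check of a stud on a coasting turntable

TASK

Take the yellow inspection lamp out of its wooden block, then set the turntable coasting, either way round, with a push, best on its black knob (the lamp's barrel may do the pushing): it must then turn by itself, untouched, at about one turn in three to five seconds, never faster than one turn in two seconds. While it coasts, carry the lamp upright round with the red-capped stud, its lens straight above the stud (2 cm off at most) and 1 to 5 cm over it without touching, for 5 seconds without a break and before the table has slowed below one turn in 12 seconds. Then raise the lens to at least 10 cm above the stud and finish while still holding the lamp there upright, with the turntable untouched; leave the other things alone.

Things in the scene. Friction and masses are not known exactly. Their poses are not given: they have to be found in the camera images.
- lamp: yellow round inspection lamp, 30 mm in diameter, 140 mm long, about 0.15 kg, upright in the wooden block, lens face 10 mm above the work surface. White lens end (20 mm) at the bottom, black cap (15 mm) at the top. Origin: centre of the lens face at the bottom; z runs up its length. Held by the barrel from above, e.g. 105 mm above the lens.
- lamp_block: fixed pale wooden block 80 x 80 x 45 mm with a round hole 38 mm wide and 35 mm deep in the middle of its top, in which the lamp stands loosely. Origin: centre of its underside.
- stand: fixed round grey foot of the turntable, 150 mm wide; origin at the centre of its underside, on the turning axis. The turntable on it: aluminium disc 260 mm in diameter, z 35 to 50 mm above the work surface, a flat brass strap hinge (200 x 36 mm, bosses 52 mm wide) clamped across it through the axis, its top at 55 mm, nut in the middle up to 63 mm.
- axis (a point): point on the turntable's vertical axis at the height of the disc's top (50 mm). The disc with all on it: nominal 2.2 kg, moment of inertia about 0.018 kg m2 (both differ by up to a quarter), on a free-running bearing: dry friction about 0.0009 N m plus drag 0.0007 N m s/rad. Let go at 1.6 rad/s it slows to about 1.1 rad/s in 5 s.
- turntable (a joint): angle of the turntable in rad, unlimited, growing anticlockwise seen from above: the direction, from the axis, in which the stud lies, measured from world +x towards +y.
- stud_top (a point): centre of the top of the red-capped brass stud, 32 mm in diameter, upright at one end of the strap, 100 mm from the axis; its top is 82 mm above the work surface. Fast on the disc and turns with it.
- knob_top (a point): centre of the top of the black spinning knob, 30 mm in diameter, upright on the disc straight across the axis from the stud, 100 mm from the axis, fast on the disc (it does not turn on its own); its top is 95 mm above the work surface, its black part begins at 62 mm (a 12 mm steel stem below).
- tin: bystander: open brass tin with nails, 80 mm in diameter, 80 mm high; origin at the centre of its underside. It and the lamp's block may stand on either side of the turntable.
- oil: bystander: white plastic oil bottle with blue cap, 52 mm in diameter, 150 mm high, beyond the turntable on the left; origin at the centre of its underside.
- bowl: bystander: dark steel bowl, 120 mm in diameter, 55 mm high, beyond the turntable on the right; origin at the centre of its underside.
Mind the look-alikes: they are no part of the job. Several things have the shape of the lamp; the one meant has the colours described above.

How it is judged:
On the way, in this order (a step that is already met when the one before it is completed fails the run):
1. the lamp is lifted clear of its block in the gripper (height (world z) of lamp above 0.05 m and horizontal distance between lamp and lamp_block above 0.06 m and contact force between the fingers and lamp above 1 N), for 0.1 s.
2. the turntable coasts untouched at 0.9 rad/s or more ((velocity of joint turntable above 0.9 rad/s or velocity of joint turntable below -0.9 rad/s) and contact force between stand and anything else below 0.02 N), for 0.2 s.
3. for 5 s on end the held upright lens stays within 25 mm of straight above the turning stud, 8 to 60 mm over it (horizontal distance between lamp and stud_top below 0.025 m and z of lamp in the frame of stud_top between 0.008 and 0.06 m and contact force between stand and anything else below 0.02 N and contact force between the fingers and lamp above 1 N and angle between lamp's own z axis and vertical below 0.25 rad and (velocity of joint turntable above 0.5 rad/s or velocity of joint turntable below -0.5 rad/s)), for 5 s.
At the end, for the whole second after the job is handed in: the lamp is still held by the fingers (over 1 N), upright to 0.25 rad, lens 85 mm or more above the level of the stud's top, and nothing touches the turntable (contact force between the fingers and lamp above 1 N and angle between lamp's own z axis and vertical below 0.25 rad and z of lamp in the frame of stud_top above 0.085 m and contact force between stand and anything else below 0.02 N and contact force between lamp and lamp_block below 0.02 N); the arm keeps its last pose, push and grip.
It fails at once if the turntable is spun too fast (over 3.2 rad/s) (velocity of joint turntable above 3.2 rad/s or velocity of joint turntable below -3.2 rad/s).
It fails at once if the turntable is struck or pressed hard (over 20 N) (contact force between stand and anything else above 20 N).
It fails at once if the lamp is tipped over by 0.8 rad or more (angle between lamp's own z axis and vertical above 0.8 rad).
It fails at once if the tin, the oil bottle or the bowl is moved by 25 mm or more (distance of any of tin, oil, bowl from where it was at the start of the episode above 0.025 m).
It also fails if it takes over 48 s, if anything falls off the work surface, if the arm or the gripper's body presses on something with over 40 N, if the wrist force passes 120 N, or if a joint passes its speed limit or range.

ROBOT

A 6-joint arm with a two-finger parallel gripper is mounted at the origin on the work surface. World frame = base frame: x ahead of the robot, y to its left, z up, the work surface at z = 0. Lengths are in m, angles in rad, forces in N, time in s.
With the tool pointing down it reaches from about 0.3 to 0.875 m from the base axis. Payload 6.4 kg.
Tool frame: the origin (TCP) lies midway between the tips of the shut fingers; the grasp point (between the pads) lies 19 mm behind it; z points along the fingers, y is the line along which they close (so a half turn about z gives the same grasp; the last joint's range is limited). The gripper opens to 85 mm and grips with 20 to 120 N. Pads are 22 mm wide; open, the fingers measure 114 mm over their backs; the gripper's body (76 mm by 85 mm) begins 54 mm behind the grasp point. The pads swing forward as they close: fully open they stand 13 mm farther back than shut.
Start: joints at [0.969, 0.181, 1.607, -0, 1.354, -0.206], TCP at [0.222, 0.531, 0.203] pointing down, gripper open.
Joint ranges: [-2.99, 2.99], [-0.89, 2.07], [0.3, 2.58], [-1.14, 4.28], [0, 2.63], [-3.12, 3.12]. Speed limits (rad/s): [2.57, 2.57, 3.01, 3.14, 3.14, 3.14].

INTERFACE

Orientations are given as a unit quaternion [w, x, y, z].
In Python, from bench import * gives the robot as it stands.
- The arm moves only by the tool play_rows, never from a script. Its argument "plan" is a list of rows, each a list of 3 entries, a list of its own where there are three numbers: the finger opening in mm, from 0 to 85.4, then the shift along the tool's x, y, z normalised to -1 to 1, where 1 is 40 cm, then the turn about the tool's z normalised to -1 to 1, where 1 is pi rad. A call has 1 to 10 rows; each row is the pose to reach, as a shift and turn from the pose commanded when the call began, along the tool's axes at that moment, turning the shorter way round; what a row does not reach only later rows make up. A row lasts 1/10 s, in which the tool goes at most 50 mm and 8.59 degrees, less where a joint would pass 70% of its speed; a pose out of reach is approached as far as the arm can. A call with a number of a shift or a turn outside -1 to 1 is refused whole. A call with a gripper value outside its range is refused whole. The fingers move at their own pace and stop on an object; the grip force is fixed at half the most. Time passes only in rows, so rows that repeat a pose let the fingers close. It gives the time, the measured TCP pose, the force, the opening and the grip force at its end, in the units of the state.
- get_obs(): the state, without advancing time (a new reading comes with each control period).
- camera(name): name is "side" or "top"; returns a dict with "image" (480x640x3 uint8, red, green, blue), "range_z" (480x640 float32, m along the optical axis (not along the pixel's ray), 0 where there is no reading), "intrinsics" (3x3 intrinsics, pixels), "k1" (the pictures are not rectified: a ray, as slopes to the right and down, at radius r is drawn at 1 + k1 r^2 times it, then the intrinsics apply), "rvec" (rotation vector, rad) and "tvec" (3), from world to camera coordinates, as OpenCV has them. Camera axes: x right, y down, z forward; pixel columns grow to the right and rows downward; lengths in m; the calibration is good to about 2 mm. A picture is of the moment at which its call begins.
- hand_in(): hands the job in; it is judged then, once.
Trained networks look in a picture, given as the dict that the camera call returned (one of the last four; its "shot" number tells which), for a name from the list of things; names that differ only in an ending like _2 or _b are one class to them, and where a whole thing is asked for, a point or a joint stands for the part that bears it (a point fixed in the world has none). Each returns a list of dicts, best first, with "conf" (0 to 1); they miss things now and then, are a little off and sometimes report something else, mostly with a low value. They report only what shows in the picture. A call takes as long as a camera call. They do not tell look-alikes from the thing itself.
- search_frame(picture, label): "rect" ([centre column, centre row, width, height] in pixels, round what is visible of it).
- masks_of(picture, label): "mask" (480x640 bool, what is visible of it) and "rect" ([centre column, centre row, width, height] in pixels, round what is visible of it).
The state is a dict: "time_s": time; "q": joint angles; "dq": joint speeds; "joint_efforts": joint torques, N m; "eef_pos": TCP position; "eef_rot": TCP orientation; "wrist_force": force on the tool from outside, world axes, zero at the start; "torque": the same for the moment, N m; "opening": opening from 0.0 (shut) to 1.0 (fully open); "grasp_force": force on a finger pad.
Only numpy, scipy, OpenCV 4.12 (cv2) and the standard library are available. Lean on these libraries where they do the work, as an engineer would, in place of code of your own. Each camera call takes 0.05 s, during which the arm holds its last target. There are 200 camera calls.

## Working session

There is one attempt and no reset: what is moved stays moved. The work goes in short steps, Python scripts to look and compute and a tool call to move; the robot and the scene stay as the last step left them, time stands still between calls to the robot, and variables do not carry over. Pictures are saved under pics/ and viewed, at most 10 in all, crops included, and the job is handed in when it is done.

Besides the shell and the picture viewer there is one more tool, called after "Request:" as a command line: name --argument value ..., lists and objects as JSON in quotes. play_rows: Moves the arm, as the interface text tells. Its arguments: {"type":"object","properties":{"plan":{"type":"array","items":{"type":"array"}}},"required":["plan"]}

```bash
mkdir -p pics; ls
cat > h.py <<'E'
from bench import *
import numpy as np, cv2
from scipy.spatial.transform import Rotation as R
def world(p,uv,z=None):
    """pixels -> world; depth from range_z or plane z"""
    K=np.array(p["intrinsics"]);k1=p["k1"]
    uv=np.atleast_2d(np.array(uv,float))
    n=cv2.undistortPoints(uv.reshape(-1,1,2),K,np.array([k1,0,0,0,0.])).reshape(-1,2)
    Rm=cv2.Rodrigues(np.array(p["rvec"],float))[0];t=np.array(p["tvec"],float).ravel()
    d=np.c_[n,np.ones(len(n))]
    if z is None:
        ij=np.round(uv).astype(int); rz=p["range_z"][ij[:,1],ij[:,0]]
        return (d*rz[:,None]-t)@Rm
    o=-Rm.T@t; w=d@Rm
    return o+w*((z-o[2])/w[:,2])[:,None]
def save(p,name,crop=None,s=1):
    im=p["image"][:,:,::-1]
    if crop: x0,y0,x1,y1=crop; im=im[y0:y1,x0:x1]
    cv2.imwrite("pics/"+name,cv2.resize(im,None,fx=s,fy=s,interpolation=cv2.INTER_CUBIC))
E
python3 - <<'E'
from h import *
s=get_obs(); print({k:np.round(v,3) for k,v in s.items()})
out=[]
for c in("top","side"):
    p=camera(c); out.append(p["image"])
    save(p,c+"0.png")
    print(c,np.round(-cv2.Rodrigues(np.array(p["rvec"],float))[0].T@np.array(p["tvec"],float).ravel(),3))
    for l in("lamp","lamp_block","stand","stud_top","knob_top","tin","oil","bowl"):
        for m in masks_of(p,l)[:5]:
            ys,xs=np.nonzero(m["mask"]); w=world(p,np.c_[xs,ys]); 
            print(l,round(m["conf"],2),np.round(m["rect"]),np.round(np.median(w,0),3),"z95",np.round(np.percentile(w[:,2],95),3))
E
```

```text
pics
{'time_s': np.float64(0.0), 'q': array([ 0.969,  0.182,  1.608, -0.   ,  1.354, -0.206]), 'dq': array([ 0.   , -0.002,  0.   ,  0.   ,  0.002,  0.001]), 'joint_efforts': array([ 3.0000e-03, -4.4487e+01, -3.5135e+01,  0.0000e+00,  9.0000e-03,
        0.0000e+00]), 'eef_pos': array([0.221, 0.53 , 0.202]), 'eef_rot': array([-0.   ,  0.197,  0.98 , -0.001]), 'wrist_force': array([ 0.164,  1.079, -0.205]), 'torque': array([0.001, 0.036, 0.055]), 'grasp_force': np.float64(0.0), 'opening': np.float64(0.996)}
top [ 0.365 -0.026  0.969]
lamp 0.88 [520. 239.  44.  32.] [ 0.492 -0.465  0.101] z95 0.141
lamp 0.79 [499. 282.  44.  27.] [ 0.412 -0.407  0.103] z95 0.141
lamp 0.74 [469. 234.  29.  30.] [ 0.515 -0.353  0.125] z95 0.151
lamp_block 0.72 [459. 241.  46.  46.] [ 0.507 -0.347  0.044] z95 0.047
stand 0.72 [307. 228. 124. 118.] [ 0.594 -0.042  0.051] z95 0.061
stand 0.47 [150. 196.  41.  33.] [0.698 0.265 0.097] z95 0.151
stud_top 0.78 [307. 227. 124. 116.] [ 0.594 -0.042  0.051] z95 0.061
knob_top 0.63 [305. 227. 127. 116.] [ 0.594 -0.042  0.051] z95 0.061
tin 0.95 [122. 322.  54.  43
[... 204 characters left out ...]
 0.023] z95 0.055
side [-0.053 -0.872  0.856]
lamp 0.86 [425. 374.  28.  60.] [ 0.485 -0.483  0.087] z95 0.139
lamp 0.83 [370. 378.  21.  57.] [ 0.403 -0.425  0.089] z95 0.14
lamp 0.74 [393. 325.  24.  51.] [ 0.509 -0.369  0.104] z95 0.15
lamp_block 0.57 [392. 350.  52.  49.] [ 0.509 -0.387  0.042] z95 0.046
stand 0.59 [324. 254. 104.  70.] [ 0.586 -0.062  0.05 ] z95 0.072
stud_top 0.75 [325. 253.  99.  67.] [ 0.586 -0.061  0.051] z95 0.072
knob_top 0.94 [326. 252. 104.  72.] [ 0.586 -0.061  0.05 ] z95 0.072
tin 0.77 [195. 198.  34.  36.] [0.449 0.342 0.051] z95 0.077
oil 0.75 [292. 172.  16.  51.] [0.697 0.262 0.071] z95 0.144
bowl 0.74 [441. 296.  52.  43.] [ 0.722 -0.309  0.032] z95 0.054
```

View pics/top0.png

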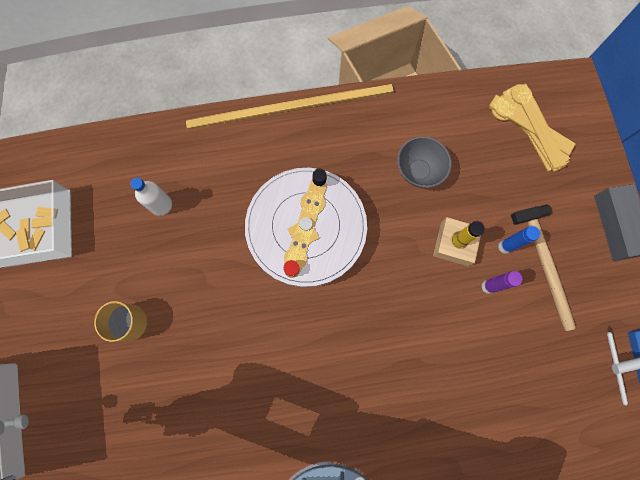

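View pics/side0.png

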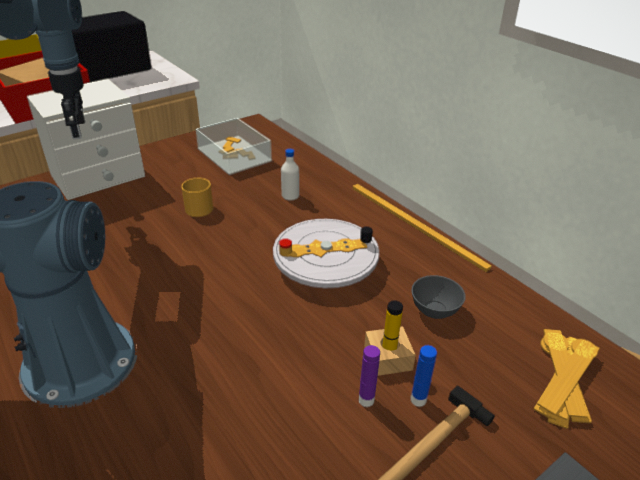

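Run:
```python
from h import *
p=camera("side"); save(p,"crop.png",(340,280,470,420),4)
p=camera("top")
hsv=cv2.cvtColor(p["image"],cv2.COLOR_RGB2HSV).astype(int)
ys,xs=np.mgrid[0:480,0:640]
w=world(p,np.c_[xs.ravel(),ys.ravel()])
W=w.reshape(480,640,3)
# disc: z 45..53
m=(abs(W[...,2]-.05)<.003)&(np.hypot(W[...,0]-.594,W[...,1]+.042)<.16)
ct,_=cv2.findContours(m.astype(np.uint8),cv2.RETR_EXTERNAL,cv2.CHAIN_APPROX_NONE)
c=max(ct,key=cv2.contourArea)[:,0]; pw=world(p,c,0.05)
(x,y),r=cv2.minEnclosingCircle(pw[:,:2].astype(np.float32)); print("disc",x,y,r)
d=np.hypot(W[...,0]-x,W[...,1]-y)
for n,lo,hi in(("stud",.076,.088),("knob",.089,.101)):
    q=W[(W[...,2]>lo)&(W[...,2]<hi)&(d<.14)]; print(n,len(q),np.median(q,0),np.degrees(np.arctan2(np.median(q[:,1])-y,np.median(q[:,0])-x)))
red=((hsv[...,0]<8)|(hsv[...,0]>172))&(hsv[...,1]>120)&(hsv[...,2]>60)&(d<.14); yy,xx=np.nonzero(red); print("red",len(yy),world(p,[[xx.mean(),yy.mean()]],.082))
# caps
for (u,v) in((520,239),(499,282),(469,234)):
    b=np.zeros((480,640),bool); b[v-25:v+25,u-30:u+30]=1
    q=b&(W[...,2]>.136)
    print((u,v),np.median(W[q],0),q.sum())
b=(abs(W[...,2]-.045)<.004)&(np.hypot(W[...,0]-.507,W[...,1]+.347)<.08)
yy,xx=np.nonzero(b); P=world(p,np.c_[xx,yy],.045)[:,:2].astype(np.float32); print("block",cv2.minAreaRect(P))
```

```text
disc 0.5991690754890442 -0.042546674609184265 0.1298915296792984
stud 225 [ 0.5102639  -0.0019871   0.08173452] 155.47697596779437
knob 160 [ 0.68907827 -0.08525405  0.09452346] -25.407981565771273
red 191 [[ 0.50812719 -0.00081273  0.082     ]]
(520, 239) [ 0.49348451 -0.4747337   0.13913197] 176
(499, 282) [ 0.41238653 -0.41498377  0.13928464] 194
(469, 234) [ 0.51739161 -0.3586429   0.1491157 ] 220
block ((0.5183437466621399, -0.36223721504211426), (0.08165714889764786, 0.08177224546670914), 64.48591613769531)
```

View pics/crop.png

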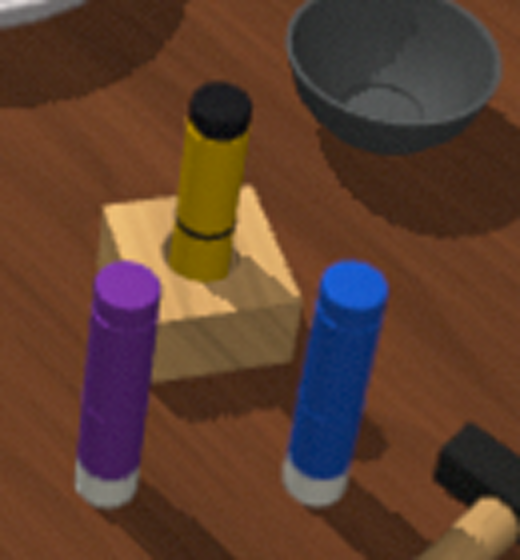

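```bash
cat >> h.py <<'E'
import json,os
RT=R.from_quat([0.1972,0.9804,0,0]).as_matrix()   # tool yaw kept constant
def cmd(): return np.array(json.load(open("cmd.json"))) if os.path.exists("cmd.json") else np.array([.222,.531,.203])
def moved(*s):
    c=cmd()+RT@(np.array(s)*.4); json.dump(list(c),open("cmd.json","w")); return c
def shifts(T):
    """world TCP targets -> tool shifts from the commanded pose"""
    s=np.round((np.atleast_2d(T)-cmd())@RT/.4,3); print(s.tolist()); return s
E
python3 - <<'E'
from h import *
print(np.round(RT,3))
shifts([[.37,.085,.203],[.519,-.361,.203],[.519,-.361,.096]])
E
```

```text
[[-0.922  0.387  0.   ]
 [ 0.387  0.922  0.   ]
 [ 0.     0.    -1.   ]]
[[-0.772, -0.885, 0.0], [-1.547, -1.769, 0.0], [-1.547, -1.769, 0.268]]
```

The top view shows the disc at (307,228), the red stud at (292,268) and the black knob at (319,177). In the side picture three things could be the lamp:
- yellow with a black cap, in the block, at (393,325)
- purple at (370,378)
- blue at (425,374)

The close crop confirms the yellow one, upright in the wooden block, so I'm taking that.

Request:
play_rows --plan '[[85,[-0.772,-0.885,0],0],[85,[-0.772,-0.885,0],0],[85,[-0.772,-0.885,0],0],[85,[-0.772,-0.885,0],0],[85,[-0.772,-0.885,0],0],[85,[-0.772,-0.885,0],0],[85,[-0.772,-0.885,0],0],[85,[-0.772,-0.885,0],0],[85,[-0.772,-0.885,0],0],[85,[-0.772,-0.885,0],0]]'

```text
time_s: 2.0
eef_pos: [0.3712, 0.0813, 0.2035]
eef_rot: [0.001, 0.199, 0.98, -0.0]
wrist_force: [-0.3, 1.3, 0.3]
opening: 0.997
grasp_force: 0.0
```

Request:
play_rows --plan '[[85,[-0.775,-0.884,0],0],[85,[-0.775,-0.884,0],0],[85,[-0.775,-0.884,0],0],[85,[-0.775,-0.884,0],0],[85,[-0.775,-0.884,0],0],[85,[-0.775,-0.884,0],0],[85,[-0.775,-0.884,0],0],[85,[-0.775,-0.884,0],0],[85,[-0.775,-0.884,0],0],[85,[-0.775,-0.884,0],0]]'

```text
time_s: 3.0
eef_pos: [0.5201, -0.3653, 0.2025]
eef_rot: [0.0, 0.198, 0.98, -0.001]
wrist_force: [-0.7, 1.4, 0.3]
opening: 0.995
grasp_force: 0.0
```

Run:
```python
from h import *
moved(-.772,-.885,0); print(moved(-.775,-.884,0))
p=camera("top"); p=camera("side");s=get_obs(); print(s["time_s"],np.round(s["eef_pos"],4),np.round(s["eef_rot"],4))
save(p,"side1.png",(240,160,560,430),2.4)
```

```text
[ 0.51908805 -0.36082391  0.203     ]
3.1 [ 0.5198 -0.3639  0.2022] [-1.000e-04  1.981e-01  9.802e-01 -1.000e-04]
```

View pics/side1.png

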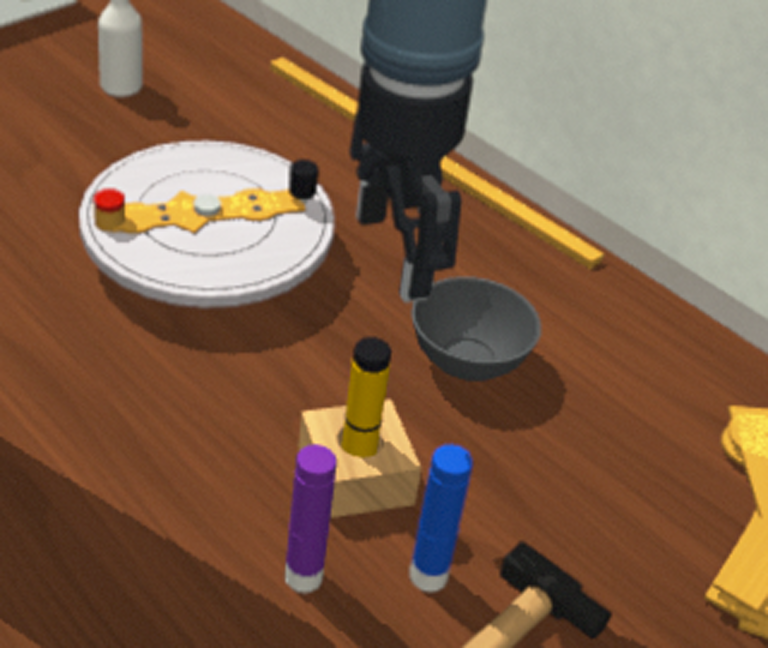

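Run:
```python
from h import *
s=get_obs(); e=s["eef_pos"]
for c in("side","top"):
    p=camera(c)
    pts=np.array([e,e+[0,0,.019],e+.05*RT[:,1]+[0,0,.013],e-.05*RT[:,1]+[0,0,.013],[.519,-.361,.15]])
    uv=cv2.projectPoints(pts,np.array(p["rvec"],float),np.array(p["tvec"],float),np.array(p["intrinsics"]),np.array([p["k1"],0,0,0,0.]))[0].reshape(-1,2)
    print(c,np.round(uv,1).tolist(), "crop",np.round((uv-[240,160])*2.4).tolist())
    if c=="side":
        ys,xs=np.mgrid[160:430,240:560]; W=world(p,np.c_[xs.ravel(),ys.ravel()])
        g=W[(W[:,2]>.155)&(W[:,2]<.26)&(np.hypot(W[:,0]-.52,W[:,1]+.36)<.15)]
        for lo in np.arange(.19,.26,.01):
            q=g[(g[:,2]>lo)&(g[:,2]<lo+.01)]; print(round(lo,2),len(q),q.size and np.round([q.min(0),q.max(0)],3).tolist())
    else: save(p,"top1.png",(380,160,560,320),4)
```

```text
side [[399.3, 283.8], [400.4, 275.9], [390.7, 261.6], [410.1, 296.6], [395.0, 303.9]] crop [[382.0, 297.0], [385.0, 278.0], [362.0, 244.0], [408.0, 328.0], [372.0, 345.0]]
0.19 0 0
0.2 0 0
0.21 0 0
0.22 0 0
0.23 1 [[0.502, -0.404, 0.24], [0.502, -0.404, 0.24]]
0.24 51 [[0.491, -0.412, 0.242], [0.547, -0.314, 0.25]]
0.25 110 [[0.49, -0.418, 0.25], [0.547, -0.313, 0.26]]
0.26 0 0
top [[487.8, 219.8], [491.8, 217.0], [463.2, 211.2], [517.6, 224.6], [476.3, 227.5]] crop [[595.0, 144.0], [604.0, 137.0], [536.0, 123.0], [666.0, 155.0], [567.0, 162.0]]
```

View pics/top1.png

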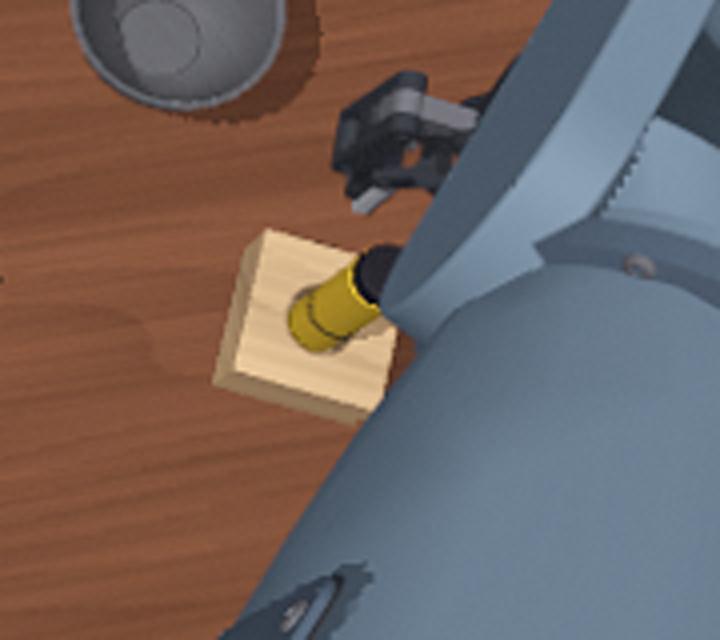

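The fingers are centred over the lamp's cap: about (375,270) in the top crop, and (395,255) against the cap at (371,350) in the side crop. Their tips look about 25 mm higher than I reckoned, so I'll go down and look again.

Request:
play_rows --plan '[[85,[0.004,0.004,0.08],0],[85,[0.004,0.004,0.16],0],[85,[0.004,0.004,0.21],0],[85,[0.004,0.004,0.245],0],[85,[0.004,0.004,0.245],0],[85,[0.004,0.004,0.245],0]]'

```text
time_s: 3.8
eef_pos: [0.5194, -0.3586, 0.106]
eef_rot: [0.0, 0.196, 0.981, -0.0]
wrist_force: [1.5, -0.8, 0.2]
opening: 0.992
grasp_force: 0.0
```

Run:
```python
from h import *
print(moved(.004,.004,.245))
p=camera("side");s=get_obs(); print(s["time_s"],np.round(s["eef_pos"],4),s["wrist_force"])
save(p,"side2.png",(340,230,460,390),3.6)
ys,xs=np.mgrid[160:430,240:560]; W=world(p,np.c_[xs.ravel(),ys.ravel()])
g=W[(W[:,2]>.05)&(W[:,2]<.26)&(np.hypot(W[:,0]-.52,W[:,1]+.36)<.08)]
for lo in np.arange(.08,.20,.01):
    q=g[(g[:,2]>lo)&(g[:,2]<lo+.01)]; print(round(lo,2),len(q),q.size and np.round([q.min(0),q.max(0)],3).tolist())
```

```text
[ 0.51823111 -0.35872972  0.105     ]
3.85 [ 0.5198 -0.3591  0.1066] [-0.00753976 -0.36186456  0.18576523]
0.08 62 [[0.502, -0.378, 0.08], [0.528, -0.352, 0.09]]
0.09 49 [[0.502, -0.378, 0.09], [0.529, -0.355, 0.1]]
0.1 60 [[0.502, -0.377, 0.1], [0.524, -0.352, 0.11]]
0.11 48 [[0.503, -0.377, 0.11], [0.52, -0.356, 0.12]]
0.12 44 [[0.502, -0.376, 0.121], [0.513, -0.353, 0.13]]
0.13 38 [[0.503, -0.376, 0.13], [0.512, -0.353, 0.14]]
0.14 138 [[0.49, -0.406, 0.141], [0.545, -0.314, 0.15]]
0.15 90 [[0.49, -0.41, 0.15], [0.548, -0.308, 0.16]]
0.16 94 [[0.49, -0.412, 0.16], [0.545, -0.31, 0.17]]
0.17 73 [[0.49, -0.412, 0.17], [0.54, -0.307, 0.18]]
0.18 46 [[0.487, -0.407, 0.18], [0.538, -0.295, 0.19]]
0.19 103 [[0.479, -0.429, 0.19], [0.537, -0.29, 0.2]]
```

View pics/side2.png

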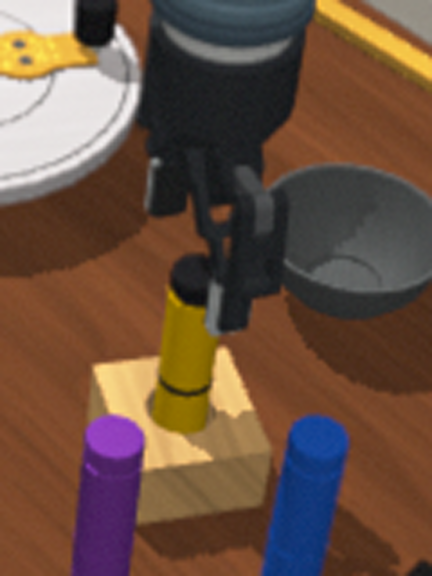

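The open fingers straddle the lamp at crop (225,240), with tips near z 0.14. I'll go 22 mm lower and close.

Request:
play_rows --plan '[[85,[0,-0.003,0.03],0],[85,[0,-0.003,0.055],0],[85,[0,-0.003,0.055],0],[10,[0,-0.003,0.055],0],[10,[0,-0.003,0.055],0],[10,[0,-0.003,0.055],0],[10,[0,-0.003,0.055],0],[10,[0,-0.003,0.055],0],[10,[0,-0.003,0.055],0],[10,[0,-0.003,0.055],0]]'

```text
time_s: 4.85
eef_pos: [0.5187, -0.3604, 0.0835]
eef_rot: [0.0, 0.197, 0.98, -0.0]
wrist_force: [0.1, -0.7, 2.0]
opening: 0.334
grasp_force: 59.0
```

Request:
play_rows --plan '[[10,[0,-0.003,0.04],0],[10,[0,-0.003,0.0],0],[10,[0,-0.003,-0.08],0],[10,[0,-0.003,-0.16],0],[10,[0,-0.003,-0.22],0],[10,[0,-0.003,-0.22],0]]'

```text
time_s: 5.45
eef_pos: [0.5197, -0.3624, 0.1748]
eef_rot: [0.003, 0.197, 0.98, -0.002]
wrist_force: [-0.1, -0.3, -1.1]
opening: 0.34
grasp_force: 60.0
```

Run:
```python
from h import *
print(moved(0,-.003,-.22))
# approach: lens at z~.12, behind knob (CCW push), 20 mm gap
ax=np.array([.5995,-.043]); a=np.radians(-25.4)
rad=lambda a:np.array([np.cos(a),np.sin(a)])
tan=np.array([-np.sin(a),np.cos(a)])
pt=ax+.1*rad(a)-.055*tan; print(pt)
shifts([[*pt,cmd()[2]]])
s=get_obs(); print(s["time_s"],s["eef_pos"])
```

```text
[ 0.51776714 -0.35983639  0.193     ]
[ 0.6662421  -0.13557695]
[[-0.126, 0.661, 0.0]]
5.45 [ 0.51966461 -0.36235143  0.1748484 ]
```

I missed one registration there, so the first lift row pressed down briefly instead of rising. I'll check where the lamp sits in the grip.

Run:
```python
from h import *
print(moved(0,-.003,.055))
p=camera("side"); s=get_obs(); e=s["eef_pos"]; print(s["time_s"],e,s["wrist_force"],s["grasp_force"],s["opening"])
save(p,"side3.png",(340,200,460,380),3.3)
hsv=cv2.cvtColor(p["image"],cv2.COLOR_RGB2HSV).astype(int)
ys,xs=np.mgrid[0:480,0:640]; W=world(p,np.c_[xs.ravel(),ys.ravel()]).reshape(480,640,3)
near=np.hypot(W[...,0]-e[0],W[...,1]-e[1])<.03
yel=near&(hsv[...,1]>150)&(hsv[...,0]>18)&(hsv[...,0]<33)&(W[...,2]>.06)
wh=near&(hsv[...,1]<70)&(hsv[...,2]>110)&(W[...,2]>.05)&(W[...,2]<.14)
for n,m in(("yel",yel),("white",wh)):
    q=W[m]; print(n,len(q),q.size and np.round(np.percentile(q,[2,50,98],axis=0),3).tolist())
    for lo in np.arange(.05,.2,.02):
        b=q[(q[:,2]>lo)&(q[:,2]<lo+.02)]; 
        if len(b)>5: print(round(lo,2),len(b),np.round([b.min(0),b.max(0),b.mean(0)],3).tolist())
```

```text
[ 0.51730317 -0.36094307  0.171     ]
5.5 [ 0.51865879 -0.36141847  0.17223476] [-0.55671224  0.41190804 -1.87531762] 59.97765898704529 0.3358753678312347
yel 533 [[0.503, -0.376, 0.131], [0.506, -0.368, 0.172], [0.524, -0.353, 0.234]]
0.13 123 [[0.501, -0.377, 0.13], [0.527, -0.353, 0.15], [0.51, -0.369, 0.14]]
0.15 119 [[0.501, -0.377, 0.15], [0.527, -0.351, 0.169], [0.509, -0.369, 0.16]]
0.17 132 [[0.502, -0.377, 0.17], [0.529, -0.352, 0.19], [0.51, -0.369, 0.18]]
0.19 78 [[0.502, -0.377, 0.191], [0.522, -0.351, 0.209], [0.507, -0.365, 0.198]]
white 102 [[0.501, -0.376, 0.107], [0.507, -0.371, 0.118], [0.523, -0.356, 0.127]]
0.09 8 [[0.505, -0.376, 0.106], [0.516, -0.357, 0.11], [0.51, -0.37, 0.108]]
0.11 94 [[0.501, -0.378, 0.11], [0.525, -0.352, 0.128], [0.509, -0.369, 0.119]]
```

View pics/side3.png

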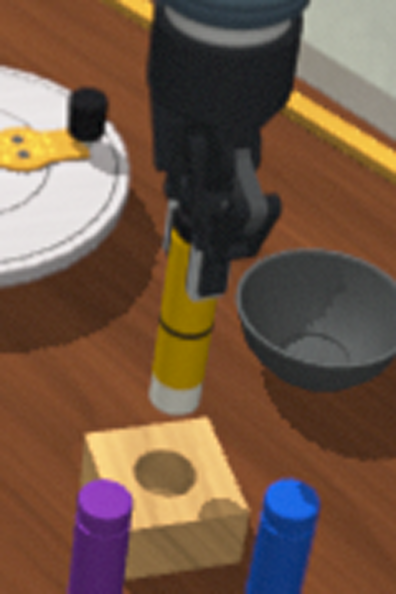

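The lamp hangs upright in the fingers: white lens at crop (175,398), z about 0.107, and barrel centre about (0.5165,-0.362). Next I move behind the knob.

```bash
cat >> h.py <<'E'
AX=np.array([.5995,-.043]); OFF=np.array([-.002,-.001,-.065])  # lens = tcp + OFF
rad=lambda a:np.stack([np.cos(a),np.sin(a)],-1)
def look(cams=("top","side")):
    """[(time, stud angle from stud, n, from knob, n)]"""
    out=[]
    for c in cams:
        t=get_obs()["time_s"]; p=camera(c)
        ys,xs=np.mgrid[130:330:1,200:440:1]; uv=np.c_[xs.ravel(),ys.ravel()]
        W=world(p,uv); col=p["image"][130:330,200:440].reshape(-1,3).astype(int)
        d=W[:,:2]-AX; r=np.hypot(*d.T); near=(r>.075)&(r<.125)
        red=near&(col[:,0]>100)&(col[:,1]<70)&(col[:,2]<70)&(abs(W[:,2]-.079)<.009)
        blk=near&(col.max(1)<60)&(abs(W[:,2]-.085)<.014)
        row=[round(float(t),3)]
        for m,o in((red,0),(blk,np.pi)):
            k=m.sum()
            if k>25:
                # far side is hidden from the camera: use the top face level only if seen
                zt=.082 if o==0 else .095
                top=m&(abs(W[:,2]-zt)<.003); mm=top if top.sum()>25 else m
                v=d[mm].mean(0); row+= [round(float((np.arctan2(v[1],v[0])+o)%(2*np.pi)),3),int(mm.sum()),round(float(np.hypot(*v)),3)]
            else: row+=[None,int(k),None]
        out.append([c]+row); print(out[-1])
    return out
E
python3 - <<'E'
from h import *
look()
print(cmd()); shifts([[.668,-.1346,.171],[.668,-.1346,.135]])
E
```

```text
['top', 5.5, 2.704, 173, 0.101, 2.697, 122, 0.099]
['side', 5.55, 2.734, 70, 0.102, 2.671, 53, 0.098]
[ 0.51730317 -0.36094307  0.171     ]
[[-0.129, 0.668, 0.0], [-0.129, 0.668, 0.09]]
```

Request:
play_rows --plan '[[10,[-0.015,0.08,0],0],[10,[-0.035,0.18,0],0],[10,[-0.054,0.28,0],0],[10,[-0.073,0.38,0],0],[10,[-0.093,0.48,0],0],[10,[-0.112,0.58,0],0],[10,[-0.129,0.668,0],0],[10,[-0.129,0.668,0.04],0],[10,[-0.129,0.668,0.09],0],[10,[-0.129,0.668,0.09],0]]'

```text
time_s: 6.6
eef_pos: [0.6648, -0.1331, 0.1286]
eef_rot: [-0.005, 0.196, 0.981, 0.001]
wrist_force: [-1.0, -0.3, -1.6]
opening: 0.338
grasp_force: 60.1
```

Run:
```python
from h import *
print(moved(-.129,.668,.09))
look()
p=camera("side"); s=get_obs(); print(s["time_s"],np.round(s["eef_pos"],4),s["wrist_force"],s["grasp_force"])
save(p,"side4.png",(250,160,430,310),4)
hsv=cv2.cvtColor(p["image"],cv2.COLOR_RGB2HSV).astype(int); e=s["eef_pos"]
ys,xs=np.mgrid[0:480,0:640]; W=world(p,np.c_[xs.ravel(),ys.ravel()]).reshape(480,640,3)
m=(np.hypot(W[...,0]-e[0],W[...,1]-e[1])<.03)&(W[...,2]>.066)&(W[...,2]<.15); q=W[m]
for lo in np.arange(.06,.15,.02):
    b=q[(q[:,2]>lo)&(q[:,2]<lo+.02)]
    if len(b)>5: print(round(lo,2),len(b),np.round([b.min(0),b.max(0)],3).tolist())
# push plan: lens circle r .1044 about AX, lag 0.291 rad behind knob
g=lambda a: np.r_[AX+.1044*rad(a),.070]-OFF
k0=2.70-np.pi-.291
print("contact lens angle",k0,g(k0))
```

```text
[ 0.66820095 -0.13447396  0.135     ]
['top', 6.6, None, 0, None, None, 0, None]
['side', 6.65, 2.73, 71, 0.102, 2.641, 53, 0.09]
6.75 [ 0.668  -0.1349  0.1343] [-0.28250543  0.02321028 -0.74924224] 60.09837448596954
0.06 60 [[0.647, -0.149, 0.066], [0.677, -0.123, 0.08]]
0.08 86 [[0.648, -0.15, 0.08], [0.675, -0.122, 0.1]]
0.1 88 [[0.648, -0.149, 0.101], [0.674, -0.123, 0.119]]
0.12 94 [[0.649, -0.149, 0.121], [0.675, -0.12, 0.14]]
0.14 43 [[0.65, -0.15, 0.14], [0.675, -0.128, 0.15]]
contact lens angle -0.7325926535897929 [ 0.67911544 -0.11182265  0.135     ]
```

View pics/side4.png

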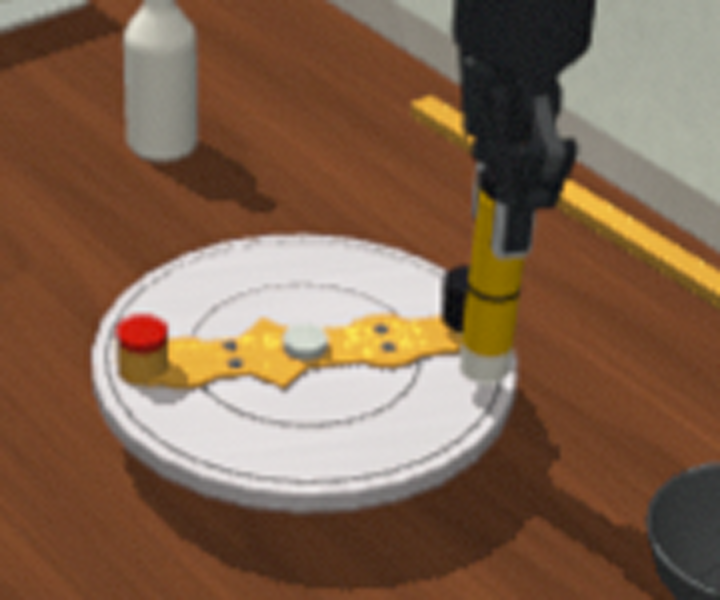

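The barrel stands about 25 mm behind the knob: lens at crop (487,365), knob at (457,298). The red stud is at (142,335) and the table is still. Now I'll plan the creep and the push.

```bash
sed -i 's/d=W\[:,:2\]-AX;/d=W[:,:2]-(AX if c=="top" else AX+[-.0013,-.0027]);/' h.py
python3 - <<'E'
from h import *
T=lambda a,r=.1044: np.r_[AX+r*rad(a),.070]-OFF
a0=-.948; ac=-.7326
f=np.cumsum([5,5,5]+[1.5]*7)/25.5*1.04
P=[T(a0+(ac-a0)*min(x,1.04), .114+(.1044-.114)*min(x,1)) for x in f]
s=shifts(P); print(moved(*s[-1]))
a=ac+(ac-a0)*.04
inc=np.cumsum([2,4,6,8,10,12,14,16,17,17])/104.4
print("end angle",a+inc[-1]); shifts([T(a+i) for i in inc])
E
```

```text
[[-0.002, 0.013, 0.0], [-0.003, 0.026, 0.0], [-0.004, 0.039, 0.0], [-0.004, 0.043, 0.0], [-0.004, 0.046, 0.0], [-0.004, 0.05, 0.0], [-0.004, 0.054, 0.0], [-0.004, 0.058, 0.0], [-0.003, 0.061, 0.0], [-0.004, 0.065, 0.0]]
[ 0.67972921 -0.11111461  0.135     ]
end angle 0.2913416704980841
[[-0.002, 0.005, 0.0], [-0.004, 0.014, 0.0], [-0.008, 0.029, 0.0], [-0.011, 0.048, 0.0], [-0.014, 0.073, 0.0], [-0.013, 0.103, 0.0], [-0.008, 0.138, 0.0], [0.003, 0.176, 0.0], [0.021, 0.215, 0.0], [0.046, 0.25, 0.0]]
```

Request:
play_rows --plan '[[10,[-0.002,0.013,0],0],[10,[-0.003,0.026,0],0],[10,[-0.004,0.039,0],0],[10,[-0.004,0.043,0],0],[10,[-0.004,0.046,0],0],[10,[-0.004,0.05,0],0],[10,[-0.004,0.054,0],0],[10,[-0.004,0.058,0],0],[10,[-0.004,0.061,0],0],[10,[-0.004,0.065,0],0]]'

```text
time_s: 7.75
eef_pos: [0.6802, -0.111, 0.135]
eef_rot: [-0.0, 0.197, 0.98, -0.0]
wrist_force: [0.5, 0.2, -1.1]
opening: 0.337
grasp_force: 60.0
```

Run:
```python
from h import *
look(("side","side"))
s=get_obs(); print(np.round(s["eef_pos"],4),s["wrist_force"],s["time_s"])
```

```text
['side', 7.75, 2.726, 67, 0.102, 2.704, 30, 0.087]
['side', 7.8, 2.737, 69, 0.102, 2.712, 30, 0.087]
[ 0.6802 -0.1108  0.135 ] [-0.66753587 -0.4573296  -0.21305252] 7.85
```

Contact made: the table has crept about 0.03 rad. Now the push, with the stop and rise straight after it.

Request:
play_rows --plan '[[10,[-0.002,0.005,0],0],[10,[-0.004,0.014,0],0],[10,[-0.008,0.029,0],0],[10,[-0.011,0.048,0],0],[10,[-0.014,0.073,0],0],[10,[-0.013,0.103,0],0],[10,[-0.008,0.138,0],0],[10,[0.003,0.176,0],0],[10,[0.021,0.215,0],0],[10,[0.046,0.25,0],0]]'

```text
time_s: 8.85
eef_pos: [0.7017, -0.0096, 0.1349]
eef_rot: [-0.0, 0.196, 0.981, 0.0]
wrist_force: [0.5, 0.3, -1.1]
opening: 0.335
grasp_force: 60.0
```

Request:
play_rows --plan '[[10,[0,0,-0.03],0],[10,[0,0,-0.08],0],[10,[0,0,-0.12],0]]'

```text
time_s: 9.15
eef_pos: [0.702, -0.0116, 0.185]
eef_rot: [0.001, 0.196, 0.981, -0.0]
wrist_force: [-0.2, -0.7, -0.1]
opening: 0.335
grasp_force: 60.0
```

Run:
```python
from h import *
moved(.046,.25,0); print(moved(0,0,-.12))
look(("side","top","side","side"))
s=get_obs(); print(np.round(s["eef_pos"],4),s["wrist_force"],s["grasp_force"],s["time_s"])
```

```text
[ 0.70142437 -0.0117774   0.183     ]
['side', 9.15, 4.224, 72, 0.099, 4.279, 46, 0.099]
['top', 9.2, 4.313, 146, 0.1, None, 0, None]
['side', 9.25, 4.391, 68, 0.098, 4.442, 46, 0.101]
['side', 9.3, 4.467, 74, 0.1, 4.512, 53, 0.1]
[ 0.7021 -0.0121  0.1838] [-0.52770925 -0.42664601 -1.93973377] 60.015966296195984 9.35
```

The table coasts anticlockwise at about 1.6 rad/s, and the lamp is clear of it. I'll wait for the stud to come round, then join it.

```bash
cat > trk.py <<'E'
from h import *
from scipy.optimize import least_squares
def add(ms):
    L=json.load(open("ms.json")) if os.path.exists("ms.json") else []
    for c,t,s,ns,rs,k,nk,rk in ms:
        v=[x for x,r in((s,rs),(k,rk)) if x is not None and abs(r-.1)<.008]
        if len(v)==2: v=[v[0]+.5*(((v[1]-v[0])+np.pi)%(2*np.pi)-np.pi)]
        if v: L.append([t,v[0],1. if s and k else .5])
    json.dump(L,open("ms.json","w")); return np.array(L)
def fit(L):
    t0=L[0,0]; base=L[0,1]
    def model(p,t):  # th0, w0, inertia
        k=.0007/p[2]; f=.0009/.0007; tt=t-t0
        return p[0]+(p[1]+f)*(1-np.exp(-k*tt))/k-f*tt
    res=lambda p: np.r_[(((L[:,1]-model(p,L[:,0]))+np.pi)%(2*np.pi)-np.pi)*L[:,2]/.02,(p[2]-.018)/.002]
    o=least_squares(res,[base,1.6,.018]); th=lambda t:model(o.x,np.asarray(t,float))
    print("fit",np.round(o.x,4),"res",np.round(res(o.x)[-8:],1)); return th
def T(a,r=.1,z=.115): 
    a=np.asarray(a); p=AX+r*rad(a); return np.c_[p,np.full(len(p),z)]-OFF
E
python3 - <<'E'
from trk import *
L=add([['side',9.15,4.224,72,.099,4.279,46,.099],['top',9.2,4.313,146,.1,None,0,None],['side',9.25,4.391,68,.098,4.442,46,.101],['side',9.3,4.467,74,.1,4.512,53,.1]])
th=fit(L); print(th([9.35,10.35]))
s=shifts(T([.2937])); print(cmd())
E
```

```text
fit [4.2502 1.6166 0.018 ] res [ 0.1 -0.4  0.3 -0.1 -0. ]
[4.57129826 6.11010408]
[[0.008, -0.007, 0.008]]
[ 0.70142437 -0.0117774   0.183     ]
```

Request:
play_rows --plan '[[10,[0.008,-0.007,0.008],0],[10,[0.008,-0.007,0.008],0],[10,[0.008,-0.007,0.008],0],[10,[0.008,-0.007,0.008],0],[10,[0.008,-0.007,0.008],0],[10,[0.008,-0.007,0.008],0],[10,[0.008,-0.007,0.008],0],[10,[0.008,-0.007,0.008],0]]'

```text
time_s: 10.15
eef_pos: [0.6978, -0.013, 0.1799]
eef_rot: [0.0, 0.197, 0.98, -0.0]
wrist_force: [-0.3, -0.1, -1.8]
opening: 0.337
grasp_force: 60.0
```

```bash
cat >> trk.py <<'E'
def ramp(th,t,a0,n=10):
    """lens angles at row ends: constant acceleration from rest until it meets the stud"""
    from scipy.optimize import brentq
    w=lambda x:(th(x+.01)-th(x-.01))/.02
    # accelerate over D ending at t1, with t0=t1-D>=t
    D=.6; t1=brentq(lambda x: th(x)-(a0+.5*w(x)*D),t,t+4); t0=t1-D; A=w(t1)/D
    ts=t+.1*np.arange(1,n+1); print("t0,t1",t0,t1)
    return np.array([a0 if x<t0 else a0+.5*A*(x-t0)**2 if x<t1 else th(x) for x in ts])
E
python3 - <<'E'
from trk import *
moved(.008,-.007,.008)
th=fit(add(look(("side","side","side")))); t=get_obs()["time_s"]; print(t,th(t))
s=shifts(T(ramp(th,t,.2937+2*np.pi)))
E
```

```text
['side', 10.15, 5.845, 66, 0.099, 5.853, 49, 0.102]
['side', 10.2, 5.94, 65, 0.1, 5.925, 55, 0.102]
['side', 10.25, 6.015, 70, 0.099, 5.995, 57, 0.102]
fit [4.2468 1.6612 0.018 ] res [ 0.2 -0.4  0.2 -0.3 -0.1  0.2 -0.   0. ]
10.3 6.0825574097718835
t0,t1 10.323143670830538 10.923143670830537
[[0.002, 0.001, -0.001], [0.007, 0.007, -0.001], [0.016, 0.017, -0.001], [0.031, 0.031, -0.001], [0.051, 0.047, -0.001], [0.079, 0.063, -0.001], [0.113, 0.077, -0.001], [0.148, 0.087, -0.001], [0.183, 0.091, -0.001], [0.219, 0.089, -0.001]]
```

Request:
play_rows --plan '[[10,[0.002,0.001,0],0],[10,[0.007,0.007,0],0],[10,[0.016,0.017,0],0],[10,[0.031,0.031,0],0],[10,[0.051,0.047,0],0],[10,[0.079,0.063,0],0],[10,[0.113,0.077,0],0],[10,[0.148,0.087,0],0],[10,[0.183,0.091,0],0],[10,[0.219,0.089,0],0]]'

```text
time_s: 11.3
eef_pos: [0.6294, 0.0551, 0.1799]
eef_rot: [-0.0, 0.196, 0.981, 0.0]
wrist_force: [0.0, -0.4, -1.2]
opening: 0.341
grasp_force: 60.0
```

```bash
cat > step.py <<'E'
from trk import *
import sys
print(moved(*map(float,sys.argv[1:4])))
s0=get_obs(); p0=s0["eef_pos"]
ms=look(("side",)); th=fit(add(ms)); t=get_obs()["time_s"]
a=th(s0["time_s"]); lens=p0+OFF; stud=AX+.1*rad(a)
print("t",t,"lens-stud mm",np.round((lens[:2]-stud)*1e3,1),"over",round(lens[2]-.082,3),"w",round(float(th(t+.1)-th(t))*10,2))
shifts(T(th(t+.1*np.arange(1,11))))
E
python3 step.py .219 .089 0
```

```text
[0.63036775 0.05357882 0.1798    ]
['side', 11.3, 1.253, 67, 0.103, 1.197, 62, 0.1]
fit [4.253  1.6489 0.0168] res [-0.6 -0.  -0.5  0.4  0.7  0.6 -0.8 -0.6]
t 11.35 lens-stud mm [-4.6  2.5] over 0.033 w 1.39
[[0.042, -0.008, -0.001], [0.074, -0.019, -0.001], [0.105, -0.035, -0.001], [0.132, -0.055, -0.001], [0.157, -0.077, -0.001], [0.178, -0.103, -0.001], [0.195, -0.131, -0.001], [0.209, -0.161, -0.001], [0.218, -0.192, -0.001], [0.223, -0.224, -0.001]]
```

Request:
play_rows --plan '[[10,[0.042,-0.008,0],0],[10,[0.074,-0.019,0],0],[10,[0.105,-0.035,0],0],[10,[0.132,-0.055,0],0],[10,[0.157,-0.077,0],0],[10,[0.178,-0.103,0],0],[10,[0.195,-0.131,0],0],[10,[0.209,-0.161,0],0],[10,[0.218,-0.192,0],0],[10,[0.223,-0.224,0],0]]'

```text
time_s: 12.35
eef_pos: [0.5132, 0.0046, 0.1799]
eef_rot: [0.0, 0.197, 0.98, -0.0]
wrist_force: [0.6, -0.4, -2.0]
opening: 0.337
grasp_force: 60.0
```

```bash
sed -i 's/^shifts/p=camera("side") if "pic" in sys.argv else None\nif p: save(p,"side5.png",(250,130,430,310),3.3); t+=.05\nshifts/' step.py; python3 step.py .223 -.224 0 pic
```

```text
[0.51346173 0.00543548 0.1798    ]
['side', 12.35, 2.61, 67, 0.102, 2.609, 48, 0.099]
fit [4.2539 1.6525 0.0157] res [-0.1 -0.5  0.4  0.7  0.6 -0.2 -0.4 -1.2]
t 12.4 lens-stud mm [-1.8 -3.5] over 0.033 w 1.25
[[-0.001, -0.055, -0.001], [-0.006, -0.085, -0.001], [-0.016, -0.114, -0.001], [-0.028, -0.142, -0.001], [-0.044, -0.167, -0.001], [-0.062, -0.191, -0.001], [-0.083, -0.211, -0.001], [-0.106, -0.229, -0.001], [-0.13, -0.244, -0.001], [-0.156, -0.257, -0.001]]
```

View pics/side5.png

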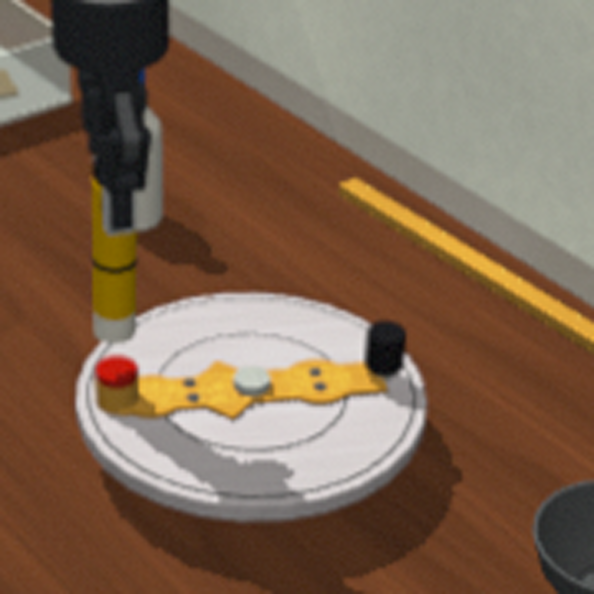

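The white lens at (115,328) is straight above the red cap at (117,372), a few cm over it. Carrying on round.

Request:
play_rows --plan '[[10,[-0.001,-0.055,0],0],[10,[-0.006,-0.085,0],0],[10,[-0.016,-0.114,0],0],[10,[-0.028,-0.142,0],0],[10,[-0.044,-0.167,0],0],[10,[-0.062,-0.191,0],0],[10,[-0.083,-0.211,0],0],[10,[-0.106,-0.229,0],0],[10,[-0.13,-0.244,0],0],[10,[-0.156,-0.257,0],0]]'

```text
time_s: 13.45
eef_pos: [0.5324, -0.1143, 0.1797]
eef_rot: [-0.0, 0.197, 0.98, 0.0]
wrist_force: [0.8, 0.2, -1.3]
opening: 0.338
grasp_force: 60.0
```

```bash
python3 step.py -.156 -.257 0
```

```text
[ 0.53126208 -0.11349621  0.1798    ]
['side', 13.45, 3.911, 82, 0.1, 3.904, 27, 0.099]
fit [4.2527 1.659  0.015 ] res [-0.5  0.3  0.6  0.5 -0.2  0.1 -0.3 -1.5]
t 13.5 lens-stud mm [ 2.5 -2.6] over 0.033 w 1.11
[[-0.035, -0.01, -0.001], [-0.062, -0.015, -0.001], [-0.089, -0.017, -0.001], [-0.116, -0.016, -0.001], [-0.142, -0.012, -0.001], [-0.168, -0.006, -0.001], [-0.192, 0.003, -0.001], [-0.215, 0.015, -0.001], [-0.237, 0.029, -0.001], [-0.257, 0.044, -0.001]]
```

Request:
play_rows --plan '[[10,[-0.035,-0.01,0],0],[10,[-0.062,-0.015,0],0],[10,[-0.089,-0.017,0],0],[10,[-0.116,-0.016,0],0],[10,[-0.142,-0.012,0],0],[10,[-0.168,-0.006,0],0],[10,[-0.192,0.003,0],0],[10,[-0.215,0.015,0],0],[10,[-0.237,0.029,0],0],[10,[-0.257,0.044,0],0]]'

```text
time_s: 14.5
eef_pos: [0.6342, -0.1366, 0.1797]
eef_rot: [-0.0, 0.197, 0.98, 0.0]
wrist_force: [0.3, -0.4, -1.2]
opening: 0.331
grasp_force: 60.0
```

```bash
python3 step.py -.257 .044 0
```

```text
[ 0.63287222 -0.13701175  0.1798    ]
['side', 14.5, 5.043, 67, 0.098, 5.083, 56, 0.101]
fit [4.2548 1.6519 0.0155] res [ 0.4  0.8  0.6 -0.1 -0.  -0.8  0.4 -1.2]
t 14.55 lens-stud mm [-0.9 -0.5] over 0.033 w 1.01
[[-0.03, 0.032, -0.001], [-0.045, 0.052, -0.001], [-0.058, 0.073, -0.001], [-0.068, 0.096, -0.001], [-0.076, 0.118, -0.001], [-0.081, 0.142, -0.001], [-0.085, 0.165, -0.001], [-0.086, 0.189, -0.001], [-0.085, 0.212, -0.001], [-0.082, 0.235, -0.001]]
```

Request:
play_rows --plan '[[10,[-0.03,0.032,0],0],[10,[-0.045,0.052,0],0],[10,[-0.058,0.073,0],0],[10,[-0.068,0.096,0],0],[10,[-0.076,0.118,0],0],[10,[-0.081,0.142,0],0],[10,[-0.085,0.165,0],0],[10,[-0.086,0.189,0],0],[10,[-0.085,0.212,0],0],[10,[-0.082,0.235,0],0]]'

```text
time_s: 15.55
eef_pos: [0.7, -0.062, 0.1798]
eef_rot: [-0.0, 0.197, 0.98, 0.0]
wrist_force: [0.6, -0.6, -2.8]
opening: 0.341
grasp_force: 60.0
```

```bash
python3 step.py -.082 .235 0
```

```text
[ 0.6994657  -0.06300399  0.1798    ]
['side', 15.55, 6.114, 72, 0.099, 6.083, 55, 0.102]
fit [4.2568 1.6465 0.0158] res [ 0.9  0.7  0.1  0.  -1.  -0.1  0.4 -1.1]
t 15.6 lens-stud mm [ 0.4 -0.9] over 0.033 w 0.91
[[0.011, 0.037, -0.001], [0.019, 0.058, -0.001], [0.029, 0.078, -0.001], [0.041, 0.097, -0.001], [0.055, 0.114, -0.001], [0.069, 0.13, -0.001], [0.085, 0.145, -0.001], [0.102, 0.158, -0.001], [0.119, 0.169, -0.001], [0.138, 0.179, -0.001]]
```

Request:
play_rows --plan '[[10,[0.011,0.037,0],0],[10,[0.019,0.058,0],0],[10,[0.029,0.078,0],0],[10,[0.041,0.097,0],0],[10,[0.055,0.114,0],0],[10,[0.069,0.13,0],0],[10,[0.085,0.145,0],0],[10,[0.102,0.158,0],0],[10,[0.119,0.169,0],0],[10,[0.138,0.179,0],0]]'

```text
time_s: 16.6
eef_pos: [0.6761, 0.025, 0.1798]
eef_rot: [0.0, 0.197, 0.98, -0.0]
wrist_force: [0.3, 0.3, -1.5]
opening: 0.335
grasp_force: 60.0
```

```bash
python3 step.py .138 .179 0
```

```text
[0.67624217 0.0243703  0.1798    ]
['side', 16.6, 0.748, 72, 0.101, 0.694, 62, 0.101]
fit [4.2566 1.647  0.0158] res [ 0.7  0.1  0.  -1.  -0.1  0.5 -0.1 -1.1]
t 16.65 lens-stud mm [-0.4  0.9] over 0.033 w 0.81
[[0.027, 0.011, -0.001], [0.047, 0.017, -0.001], [0.066, 0.021, -0.001], [0.086, 0.024, -0.001], [0.105, 0.025, -0.001], [0.124, 0.024, -0.001], [0.143, 0.022, -0.001], [0.161, 0.019, -0.001], [0.179, 0.014, -0.001], [0.197, 0.009, -0.001]]
```

Request:
play_rows --plan '[[10,[0.027,0.011,0],0],[10,[0.047,0.017,0],0],[10,[0.066,0.021,0],0],[10,[0.086,0.024,0],0],[10,[0.105,0.025,0],0],[10,[0.124,0.024,0],0],[10,[0.143,0.022,0],0],[10,[0.161,0.019,-0.06],0],[10,[0.179,0.014,-0.13],0],[10,[0.197,0.009,-0.2],0]]'

```text
time_s: 17.65
eef_pos: [0.6043, 0.0582, 0.2604]
eef_rot: [-0.0, 0.197, 0.98, -0.0]
wrist_force: [0.2, -0.2, -1.0]
opening: 0.336
grasp_force: 60.0
```

Request:
play_rows --plan '[[10,[0.01,-0.003,-0.03],0],[10,[0.01,-0.003,-0.05],0],[10,[0.01,-0.003,-0.05],0],[10,[0.01,-0.003,-0.05],0],[10,[0.01,-0.003,-0.05],0],[10,[0.01,-0.003,-0.05],0]]'

```text
time_s: 18.25
eef_pos: [0.6006, 0.0586, 0.2783]
eef_rot: [-0.001, 0.197, 0.98, -0.0]
wrist_force: [-0.1, 1.3, -0.7]
opening: 0.339
grasp_force: 60.0
```

Run:
```python
from h import *
p=camera("side"); s=get_obs(); e=s["eef_pos"]; print(s["time_s"],e,s["grasp_force"])
save(p,"final.png",(230,100,430,310),2.8)
ys,xs=np.mgrid[0:480,0:640]; W=world(p,np.c_[xs.ravel(),ys.ravel()])
q=W[(np.hypot(W[:,0]-e[0],W[:,1]-e[1])<.03)&(W[:,2]>.12)]; print("lowest",np.percentile(q[:,2],1))
```

```text
18.3 [0.60075683 0.05857817 0.27865755] 60.036179423332214
lowest 0.21377424751681556
```

View pics/final.png

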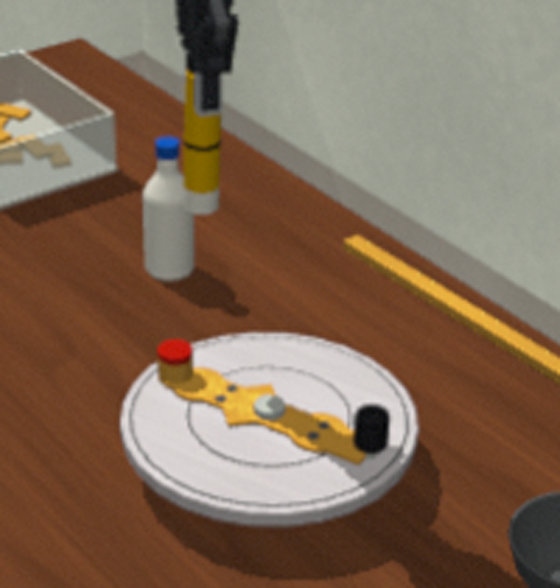

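The lamp hangs upright with its lens at (203,200), about 13 cm above the stud's level. The table is untouched and still turning. Handing in.

```bash
python3 -c "
from bench import *
print(hand_in())"
```

```text
the job is handed in; nothing more can be done
None
```

I handed the job in at about 18 s; no verdict came back. By my measurements the lamp followed the stud within about 5 mm, 3 cm over it, for over 6 s, and the push left the table coasting at about 1.6 rad/s. The lamp ended held upright with its lens 13 cm above the stud and nothing touching the turntable. My only slip was the first lift row, which pressed the lamp down briefly in its block.

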